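# Index the brazing turntable and start its clamp bolt

### The arm

A 6-joint arm with a two-finger parallel gripper is mounted at the origin on the work surface. World frame = base frame: x ahead of the robot, y to its left, z up, the work surface at z = 0. Lengths are in m, angles in degrees, forces in N, time in s.
With the tool pointing down it reaches from about 0.325 to 0.85 m from the base axis. Payload 15.5 kg.
Tool frame: the origin (TCP) lies midway between the tips of the shut fingers; the grasp point (between the pads) lies 19 mm behind it (robot.grip_depth is the distance from the TCP to the grasp point, in m); z points along the fingers, y is the line along which they close (so a half turn about z gives the same grasp; the last joint's range is limited). The gripper opens to 91 mm and grips with 3 to 60 N. Pads are 32 mm wide; open, the fingers measure 118 mm over their backs; the gripper's body (76 mm by 178 mm) begins 60 mm behind the grasp point.
Start: joints at [-79.211, 28.281, 77.091, -0, 74.628, -5.472], TCP at [0.175, -0.6, 0.214] pointing down, gripper open.
Joint ranges: [-166.48, 166.48], [-47.26, 123.95], [12.59, 153.08], [-70.14, 250.14], [6.76, 159.57], [-176.63, 176.63]. Speed limits (degrees/s): [108.29, 108.29, 147.25, 172.46, 172.46, 172.46].

### API

Orientations are given as [roll, pitch, yaw] about the fixed x, y, z axes, in that order (R = Rz(yaw) Ry(pitch) Rx(roll)).
In Python, from plant import robot gives the robot as it stands. The module is installed in compiled form; this text tells all that it offers.
- The arm moves only by the tool step_arm, never from a script. Its argument "motion" is a list of rows, each a list of 5 numbers: the gripper's target within -1 to 1 (shut at 1, half-way at 0, fully open at -1), then the shift along the tool's x, y, z in mm, then the turn about the tool's z in degrees. In form: [[gripper, dx, dy, dz, roll], ...]. A call has 1 to 20 rows; each row is the pose to reach, as a shift and turn from the pose commanded when the call began, along the tool's axes at that moment; what a row does not reach only later rows make up. A row lasts 1/12 s, in which the tool goes at most 41.7 mm and 7.16 degrees, less where a joint would pass 70% of its speed; a pose out of reach is approached as far as the arm can. A call with a gripper value outside its range is refused whole. The fingers move at their own pace and stop on an object; "squeeze" is the grip in N (left out, the last holds). Time passes only in rows, so rows that repeat a pose let the fingers close. It gives the time, the measured TCP pose, the force, the opening and the grip force at its end, in the units of the state.
- robot.state(): the state, without advancing time (a new reading comes with each control period).
- robot.camera(name): name is "scene" or "top" or "wrist"; returns (picture, depth): 480x640x3 uint8, red, green, blue; 480x640 float32, m along the optical axis (not along the pixel's ray), 0 where there is no reading.
- robot.calibration(name): a dict with "mtx" (3x3 intrinsics, pixels), "camera_from_world" (4x4, takes a point from world to camera coordinates). Camera axes: x right, y up, looking along -z (the intrinsics and any distortion apply to the point x, -y, -z); pixel columns grow to the right and rows downward; lengths in m; the calibration is good to about 2 mm. The wrist camera is an equidistant fisheye: a pixel r from the principal point sees the ray r / f radians off the axis. A picture is of the moment at which its call begins: read the wrist's pose just before it. calibration takes no time and is no camera call; for the wrist camera it gives the pose at the moment of the call.
- robot.hand_in(): hands the job in; it is judged then, once.
The state is a dict: "t": time; "q": joint angles; "dq": joint speeds; "effort": joint torques, N m; "tcp_pos": TCP position; "orientation": TCP orientation; "ft_force": force on the tool from outside, world axes, zero at the start; "torque": the same for the moment, N m; "width": finger opening in m; "grip_force": force on a finger pad.
Only numpy, scipy, OpenCV 4.12 (cv2) and the standard library are available. Lean on these libraries where they do the work, as an engineer would, in place of code of your own. Each camera call takes 0.05 s, during which the arm holds its last target. There are 200 camera calls.

### The job

Lift the red index plunger, swing the brazing turntable clockwise to the hole with the yellow stripe and let the plunger drop fully home there. Then start the clamp bolt in its threaded boss without crossing the thread: turn its T-handle backward (anticlockwise seen from above) just until the bolt drops off the start of the thread, then forward (clockwise) one turn from there. Finish while still gripping the T-handle and holding the bolt started, with the table locked and the loose things on the bench left where they were.

Things in the scene. Friction and masses are not known exactly. Their poses are not given: they have to be found in the camera images.
- table_axis (a point): Turning axis of the turntable, on the top of its blue square base plate (290 x 290 mm, 18 mm thick, fixed to the bench), 18 mm above the bench. A steel disc (210 mm across, top 33.5 mm above the bench) turns on it about the vertical.
- plunger_knob (a point): Centre of the red knob of the index plunger (29 mm across, 24 mm high; centre 75 mm above the bench when the plunger is home). The plunger stands upright in a 26 mm sleeve (top 61.5 mm above the bench) on an arm of the disc, 125 mm from the turning axis, and goes round with the disc. Its 12 mm pin with a round nose drops into the index holes of the base plate and locks the disc; the table can be carried round by the lifted knob.
- marked_hole (a point): The index hole with the yellow stripe running outward from it, at the level of the plate's top (18 mm above the bench), 125 mm from the turning axis. There are four 13.5 mm index holes, 30 degrees apart; the plunger starts in the first, the marked one is the third, 60 degrees clockwise (seen from above). The plunger is home in it when the knob stands straight above this point and is down.
- turntable (a joint): Angle of the disc in rad, growing clockwise seen from above: 0 with the plunger in the first hole (start), 0.524, 1.047 (marked hole) and 1.571 in the others. About 0.12 N m of friction.
- plunger_lift (a joint): Height of the plunger above fully home, m: 0 home, 0.012 clear of the hole, stop at 0.017. A spring pushes it down with 3.5 N at the bottom and 7 N at the top.
- bolt_handle (a point): Centre of the clamp bolt's T-handle, 156 mm above the bench at the start: a level orange bar 90 mm long (along this point's x axis), 14 mm wide, 16 mm high, on a vertical 24 mm screw. The screw's axis lies 55 mm from the turning axis, opposite the plunger. Below the bar: a 13 mm neck 22 mm long, a 34 mm collar, then the green strap and four tubes, which end 88 mm above the bench.
- clamp_bolt: The clamp bolt itself, 0.38 kg: coarse right-hand trapezoidal thread, pitch 8 mm (forward, clockwise from above, screws it down). It is held upright by the plain hole of the green strap and at the start stands loose on the first thread of the boss (dark steel cylinder) below. Origin on its axis 86 mm below the handle centre, x along the handle bar, z up.
- bolt_turn (a joint): Angle of the bolt in the turntable, rad, counted through full turns, growing backward (anticlockwise from above). Turns with about 0.03 N m. The bolt starts somewhere a tenth to a little over a third of a turn before the drop; where the thread starts is not marked.
- bolt_sink (a joint): How far the bolt has sunk, m, growing downward. At the start about 0.001 to 0.003. Turned backward the bolt climbs slowly to 0, and where the thread starts it drops by one pitch, to 0.008, if it is free to fall (a firm grip carries its weight and keeps it up); turned on backward it would climb again. From the drop it sinks 0.008 a turn forward, to about 0.016 after one turn. It can lift no higher than -0.003.
- grinding_disc: Loose black grinding disc lying on the bench, 115 mm across, 6 mm thick, origin under its centre. Leave alone.
- flux_tin: Loose yellow flux tin standing on the bench, 72 mm across, 62 mm high, origin under its centre. Leave alone.
- steel_ring: Loose steel ring lying on the bench, 60 mm across, 10 mm high, origin under its centre. Leave alone.
- wrench: Loose wrench lying on the bench, 170 mm long, along its x axis. Leave alone.

How it is judged:
By the outcome, as a careful person would: the job done as asked, in the order asked, and still so for the second after the job is handed in, while the arm keeps its last pose, push and grip.
It also fails if it takes over 72 s, if anything falls off the work surface, if the arm or the gripper's body presses on something with over 40 N, if the wrist force passes 120 N, or if a joint passes its speed limit or range.

## Working session

There is one attempt and no reset: what is moved stays moved. The work goes in short steps, Python scripts to look and compute and a tool call to move; the robot and the scene stay as the last step left them, time stands still between calls to the robot, and variables do not carry over. Pictures are saved under pics/ and viewed, at most 10 in all, crops included, and the job is handed in when it is done.

Besides the shell and the picture viewer there is one more tool, called after "Request:" by a JSON object that holds its "name" and its "arguments", one argument or row to a line. step_arm: Moves the arm, as the interface text tells. Its arguments: {"type":"object","properties":{"motion":{"type":"array"},"squeeze":{"type":"number"}},"required":["motion"]}

```bash
mkdir -p pics
cat > h.py <<'E'
import numpy as np, cv2
from plant import robot
def snap(n,f):
    c=robot.calibration(n); im,d=robot.camera(n)
    cv2.imwrite('pics/'+f+'.png',im[:,:,::-1]); np.savez('pics/'+f+'.npz',im=im,d=d,m=c['mtx'],T=c['camera_from_world'])
    return im,d,c
def load(f):
    z=np.load('pics/'+f+'.npz'); return z['im'],z['d'],{'mtx':z['m'],'camera_from_world':z['T']}
def rays(c,uv,fish=False):
    uv=np.atleast_2d(np.asarray(uv,float)); K=c['mtx']; T=np.array(c['camera_from_world'])
    x=(uv[:,0]-K[0,2])/K[0,0]; y=(uv[:,1]-K[1,2])/K[1,1]
    if fish:
        r=np.hypot(x,y)+1e-12; s=np.sin(r)/r; v=np.c_[x*s,-y*s,-np.cos(r)]
    else: v=np.c_[x,-y,-np.ones_like(x)]
    R=T[:3,:3]; return -R.T@T[:3,3], v@R
def onplane(c,uv,z,fish=False):
    o,v=rays(c,uv,fish); return o+v*((z-o[2])/v[:,2])[:,None]
def mask(im,lo,hi):
    return cv2.inRange(cv2.cvtColor(im,cv2.COLOR_RGB2HSV),lo,hi)
def depthpts(c,d,m):
    r,cc=np.nonzero((m>0)&(d>0)); o,v=rays(c,np.c_[cc,r]); return o+v*d[r,cc][:,None]
E
python3 - <<'E'
from h import *
a,_,c=snap('scene','s0'); b,_,c2=snap('top','t0')
for k in (c,c2): print(np.round(k['mtx'],1).tolist(), np.round(rays(k,[320,240])[0],3),np.round(rays(k,[320,240])[1],2))
cv2.imwrite('pics/both.png',cv2.resize(np.vstack([a,b])[:,:,::-1],(400*1,600)))
print(robot.state())
E
```

```text
[[520.3, 0.0, 326.0], [0.0, 520.3, 243.5], [0.0, 0.0, 1.0]] [1.131 0.592 1.106] [[-0.49 -0.47 -0.73]]
[[560.7, 0.0, 316.9], [0.0, 560.7, 242.6], [0.0, 0.0, 1.0]] [ 0.396 -0.008  1.45 ] [[ 0.03 -0.01 -1.  ]]
{'t': 0.1, 'q': array([-7.92112974e+01,  2.83121803e+01,  7.71234056e+01, -6.89286116e-04,
        7.46266185e+01, -5.47066923e+00]), 'dq': array([ 0.0014908 , -0.08947215, -0.0620691 ,  0.00630551, -0.04969412,
        0.04898959]), 'effort': array([ 3.91310634e-03, -8.80236697e+01, -3.82545912e+01,  7.08909100e-02,
        4.82591009e-02, -3.92329616e-05]), 'tcp_pos': array([ 0.17493948, -0.59967302,  0.21338962]), 'orientation': array([-1.79938016e+02, -5.26893758e-03,  1.62595521e+01]), 'ft_force': array([ 1.20651095, -0.07511296, -0.27680763]), 'torque': array([-0.00790146, -0.04043516,  0.01783173]), 'grip_force': 0.0, 'width': 0.09122200094220619}
```

View pics/t0.png

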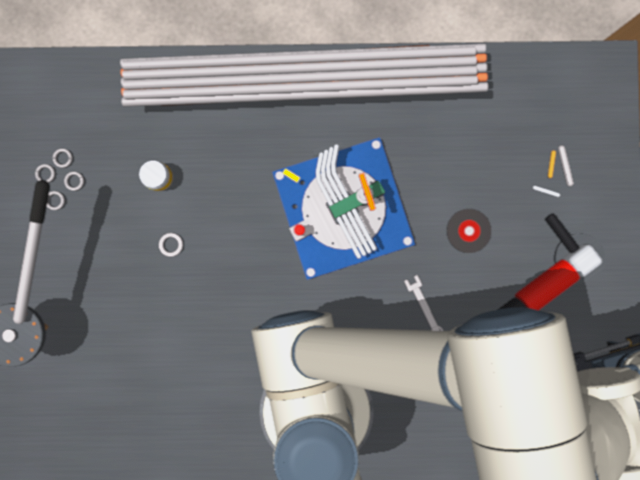

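View pics/s0.png

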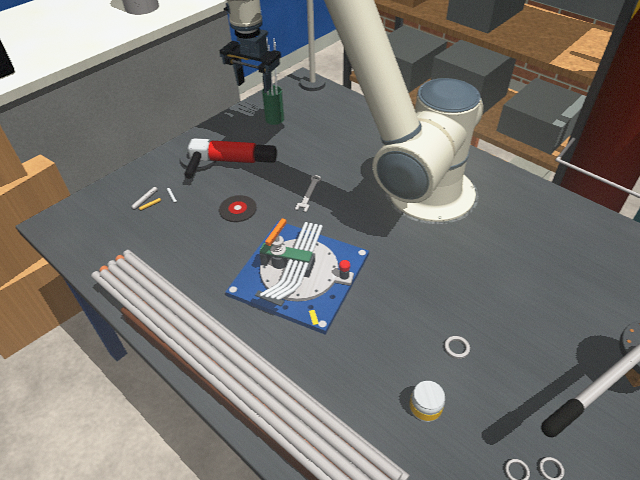

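The top view shows the turntable centred near (345,208), the red knob at (299,230), the orange bar at (368,192), and the yellow stripe at (292,176). The grinding disc is at (469,231), the wrench at (422,305), the ring at (171,245) and the tin at (155,175). The scene view agrees.

Run:
```python
from h import *
for f,n in (('t0','top'),('s0','scene')):
    im,d,c=load(f)
    def big(m):
        k,l,s,ce=cv2.connectedComponentsWithStats(m); return [(s[i],ce[i],l==i) for i in range(1,k) if s[i,4]>15]
    for nm,lo,hi,z in (('blue',(105,150,60),(125,255,255),.018),('red',(0,180,120),(4,255,255),.087),('yellow',(24,150,120),(34,255,255),.018),('orange',(8,150,120),(20,255,255),.164)):
        m=mask(im,lo,hi)
        roi=np.zeros_like(m)
        if n=='top': roi[130:285,265:420]=255
        else: roi[215:335,220:375]=255
        for s,ce,l in big(m&roi):
            print(n,nm,s.tolist(),ce.round(1),onplane(c,ce,z).round(4), end=' ')
            P=depthpts(c,d,l*np.uint8(255)); print('depth med',np.median(P,0).round(4),'maxz',np.percentile(P[:,2],95).round(3))
            r,cc=np.nonzero(l); rc=cv2.minAreaRect(np.c_[cc,r].astype(np.float32)); bx=cv2.boxPoints(rc)
            if nm in('blue','orange') or nm=='yellow': print('  box',onplane(c,bx,z).round(4).tolist())
```

```text
top blue [296, 141, 117, 136, 4238] [361.7 215.4] [[ 0.502  -0.1223  0.018 ]] depth med [ 0.4661 -0.1454  0.0182] maxz 0.023
  box [[0.6151, 0.1058, 0.018], [0.7025, -0.1714, 0.018], [0.4275, -0.2565, 0.018], [0.341, 0.0194, 0.018]]
top blue [276, 158, 41, 68, 1214] [295.7 189.2] [[0.5709 0.0459 0.018 ]] depth med [0.5737 0.0474 0.0181] maxz 0.023
  box [[0.4975, 0.1242, 0.018], [0.6741, 0.0735, 0.018], [0.6486, -0.0141, 0.018], [0.4722, 0.0369, 0.018]]
top red [295, 225, 9, 10, 67] [299.1 229.4] [[0.4642 0.036  0.087 ]] depth med [0.4651 0.0362 0.0863] maxz 0.091
top yellow [284, 170, 15, 11, 71] [290.8 175.1] [[0.6074 0.0581 0.018 ]] depth med [0.6075 0.0578 0.019 ] maxz 0.023
  box [[0.6137, 0.0782, 0.018], [0.6231, 0.0723, 0.018], [0.6012, 0.0381, 0.018], [0.5918, 0.0441, 0.018]]
top orange [360, 174, 15, 36, 188] [367.1 192. ] [[ 0.5448 -0.1237  0.164 ]] depth med [ 0.544  -0.1237  0.1629] maxz 0.167
  box [[0.5859, -0.1053, 0.164], [0.5897, -0.1183, 0.164], [0.5073, -0.1425, 0.164], [0.5034, -0.1295, 0.164]]
scene blue [280, 224, 21, 17, 161] [289.4 231.7] [[ 0.4354 -0.1944  0.
[... 2082 characters left out ...]
2 0.0164] maxz 0.02
  box [[0.6231, 0.0228, 0.018], [0.6113, 0.0361, 0.018], [0.6288, 0.0527, 0.018], [0.6404, 0.0397, 0.018]]
scene red [340, 260, 9, 8, 54] [344.4 263.4] [[0.466  0.0406 0.087 ]] depth med [0.4639 0.0388 0.0845] maxz 0.088
scene yellow [309, 310, 9, 15, 74] [313.3 316.8] [[0.6057 0.0595 0.018 ]] depth med [0.6058 0.0591 0.0182] maxz 0.022
  box [[0.6004, 0.0382, 0.018], [0.5887, 0.0439, 0.018], [0.611, 0.0802, 0.018], [0.6224, 0.0745, 0.018]]
scene orange [266, 218, 20, 28, 185] [275.4 231.5] [[ 0.5517 -0.1154  0.164 ]] depth med [ 0.5493 -0.1183  0.1608] maxz 0.164
  box [[0.5953, -0.1103, 0.164], [0.5041, -0.1418, 0.164], [0.5044, -0.1221, 0.164], [0.595, -0.0917, 0.164]]
```

Request:
{"name": "step_arm", "arguments": {
  "motion": [
    [-1,12,-14,0,-3],
    [-1,36,-42,0,-9],
    [-1,62,-72,0,-15],
    [-1,88,-102,0,-21],
    [-1,114,-132,0,-27],
    [-1,140,-162,0,-33],
    [-1,166,-192,0,-39],
    [-1,192,-222,0,-45],
    [-1,218,-252,0,-51],
    [-1,244,-282,0,-57],
    [-1,270,-312,0,-63],
    [-1,296,-343,0,-69],
    [-1,322,-374,0,-75],
    [-1,348,-404,0,-81],
    [-1,374,-434,0,-87],
    [-1,400,-465,0,-93],
    [-1,426,-495,0,-98],
    [-1,446,-518,0,-101],
    [-1,456,-530,20,-101],
    [-1,456,-530,40,-101]
  ]
}}

```text
t: 1.77
tcp_pos: [0.4662, 0.0393, 0.1739]
orientation: [179.8, 0.1, 117.5]
ft_force: [0.4, -0.3, -0.4]
width: 0.0916
grip_force: 0.0
```

Run:
```python
from h import *
s=robot.state(); print(s['t'],s['tcp_pos'],s['orientation'],s['q'].round(1))
im,d,c=snap('wrist','w1'); print(c['mtx'])
k,l,st,ce=cv2.connectedComponentsWithStats(mask(im,(0,170,90),(4,255,255)))
for i in range(1,k):
    if st[i,4]>100: print(st[i],ce[i],onplane(c,ce[i],.087,True))
```

```text
1.7667 [0.46620526 0.0392951  0.17392904] [1.79835710e+02 5.93838739e-02 1.17456526e+02] [ -2.5  18.6 101.7   0.   59.6 -30. ]
[[371.64829954   0.         320.41389838]
 [  0.         371.64829954 242.39334516]
 [  0.           0.           1.        ]]
```

View pics/w1.png

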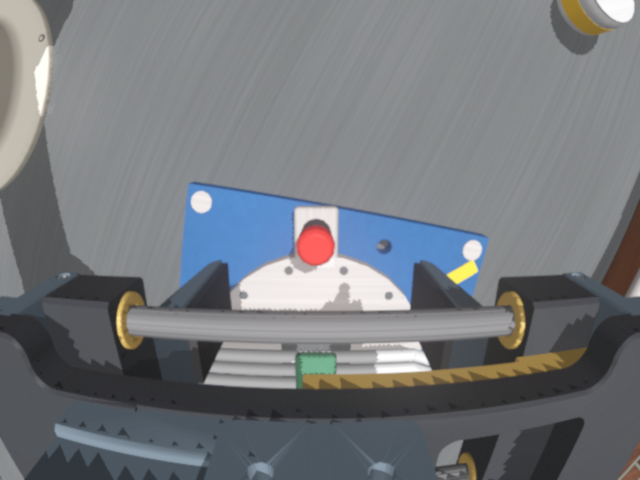

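The wrist view shows the red knob at (316,245), centred between the fingers, with the second hole at (384,246) and the stripe at (463,272).

Run:
```python
from h import *
im,d,c=load('w1')
m=mask(im,(0,150,60),(8,255,255))|mask(im,(172,150,60),(180,255,255)); m[:,:250]=0;m[:,400:]=0
k,l,st,ce=cv2.connectedComponentsWithStats(m)
i=1+np.argmax(st[1:,4]); print(st[i],ce[i],[onplane(c,ce[i],z,True).round(4) for z in (.087,.075)])
# top face: brighter part
hsv=cv2.cvtColor(im,cv2.COLOR_RGB2HSV)[:,:,2]; t=np.uint8((l==i)&(hsv>215))*255; r,cc=np.nonzero(t); (u,v),rad=cv2.minEnclosingCircle(np.c_[cc,r].astype(np.float32)); print(u,v,rad,onplane(c,(u,v),.087,True))
print(onplane(c,[(384,246)],.018,True), 'hole2 expected r125 from C')
```

```text
[ 298  226   36   38 1056] [315.16003788 245.02367424] [array([[0.4626, 0.0399, 0.087 ]]), array([[0.464, 0.037, 0.075]])]
315.2934265136719 246.18809509277344 17.84134864807129 [[0.46310339 0.03920313 0.087     ]]
[[0.52696349 0.05145696 0.018     ]] hole2 expected r125 from C
```

Request:
{"name": "step_arm", "arguments": {
  "motion": [
    [-1,0,-2.6,15,0],
    [-1,0,-2.6,45,0],
    [-1,0,-2.6,75,0],
    [-1,0,-2.6,98,0],
    [-1,0,-2.6,110,0],
    [0.2,0,-2.6,111,0],
    [0.5,0,-2.6,111,0],
    [0.8,0,-2.6,111,0],
    [0.8,0,-2.6,111,0],
    [0.8,0,-2.6,111,0],
    [0.8,0,-2.6,111,0],
    [0.8,0,-2.6,111,0]
  ],
  "squeeze": 20
}}

```text
t: 2.82
tcp_pos: [0.4623, 0.0353, 0.0634]
orientation: [180.0, 0.0, 117.3]
ft_force: [-1.0, 0.7, 1.0]
width: 0.0474
grip_force: 0.0
```

Request:
{"name": "step_arm", "arguments": {
  "motion": [
    [0,1.2,2.5,0,0],
    [0.3,1.2,2.5,0,0],
    [0.8,1.2,2.5,0,0],
    [0.8,1.2,2.5,0,0],
    [0.8,1.2,2.5,0,0],
    [0.8,1.2,2.5,0,0],
    [0.8,1.2,2.5,0,0],
    [0.8,1.2,2.5,0,0]
  ],
  "squeeze": 20
}}

```text
t: 3.48
tcp_pos: [0.4636, 0.0375, 0.0629]
orientation: [-180.0, -0.0, 117.3]
ft_force: [-1.0, 0.5, 0.7]
width: 0.0279
grip_force: 20.0
```

Request:
{"name": "step_arm", "arguments": {
  "motion": [
    [0.8,0,0,-4,0],
    [0.8,0,0,-8,0],
    [0.8,0,0,-12,0],
    [0.8,0,0,-14.5,0],
    [0.8,0,0,-14.5,0],
    [0.8,0,0,-14.5,0]
  ],
  "squeeze": 25
}}

```text
t: 3.98
tcp_pos: [0.4636, 0.0375, 0.0775]
orientation: [-180.0, -0.0, 117.3]
ft_force: [-0.2, 0.3, -9.1]
width: 0.0275
grip_force: 25.0
```

```bash
cat > knob.py <<'E'
from h import *
import sys
for n in ('top','scene'):
    im,d,c=snap(n,sys.argv[1]+n)
    k,l,s,ce=cv2.connectedComponentsWithStats(mask(im,(0,180,120),(4,255,255)))
    for i in range(1,k):
        P=depthpts(c,d,np.uint8(l==i)*255)
        if s[i,4]>6 and len(P):
            m=np.median(P,0)
            if abs(m[0]-.52)<.16 and abs(m[1]+.075)<.16: print(n,s[i],m.round(4),np.percentile(P[:,2],90).round(4))
s=robot.state(); print(s['tcp_pos'].round(4),s['orientation'].round(1),s['ft_force'].round(1))
E
python3 knob.py k1
```

```text
[0.4636 0.0375 0.0773] [-180.    -0.   117.3] [-0.9 -0.3 -7.7]
```

Request:
{"name": "step_arm", "arguments": {
  "motion": [
    [0.8,-0.2,6.6,-14.5,3],
    [0.8,-0.9,15.3,-14.5,7],
    [0.8,-2.7,26.1,-14.5,12],
    [0.8,-5.5,36.7,-14.5,17],
    [0.8,-9.1,47,-14.5,22],
    [0.8,-13.7,57,-14.5,27],
    [0.8,-19.1,66.5,-14.5,32],
    [0.8,-25.3,75.5,-14.5,37],
    [0.8,-32.2,84,-14.5,42],
    [0.8,-39.9,91.8,-14.5,47],
    [0.8,-48.2,98.9,-14.5,52],
    [0.8,-53.5,102.8,-14.5,55],
    [0.8,-57.1,105.3,-14.5,57],
    [0.8,-57.1,105.3,-14.5,57],
    [0.8,-57.1,105.3,-14.5,57]
  ]
}}

```text
t: 5.33
tcp_pos: [0.5835, 0.0354, 0.0916]
orientation: [-180.0, -0.0, 60.3]
ft_force: [2.3, 5.8, -9.4]
width: 0.0274
grip_force: 24.9
```

Run:
```python
from h import *
a,_,_=snap('wrist','w2'); b,d,c=snap('scene','s2')
cv2.imwrite('pics/v2.png',np.hstack([a[150:390,160:480],b[180:360,210:390][:,:,:].repeat(1,0)] if 0 else [cv2.resize(a[180:380,200:440],(400,333)),cv2.resize(b[200:350,210:390],(400,333))])[:,:,::-1])
```

```text
(no output)
```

View pics/v2.png

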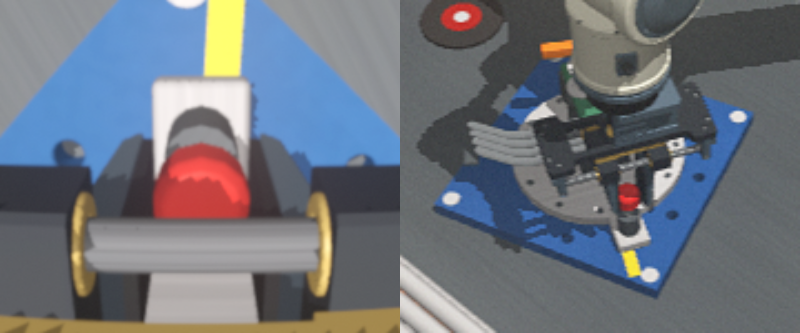

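The wrist crop shows the knob still gripped and lifted, with the arm just short of the yellow stripe. The scene crop agrees. I'll let the plunger rest on the plate, then sweep slowly onto the hole.

Request:
{"name": "step_arm", "arguments": {
  "motion": [
    [0.25,0,0,0,0],
    [0.25,0,0,0,0],
    [0.25,0,0,8,0],
    [0.25,0,0,20,0],
    [0.25,0,1,20,0.5],
    [0.25,0,2,20,1],
    [0.25,0,3,20,1],
    [0.25,0,4,20,2],
    [0.25,0,5,20,2],
    [0.25,0,6,20,3]
  ]
}}

```text
t: 6.27
tcp_pos: [0.5891, 0.0319, 0.0723]
orientation: [180.0, -0.0, 57.2]
ft_force: [0.0, -0.0, -0.0]
width: 0.0346
grip_force: 0.0
```

```bash
cat > wk.py <<'E'
from h import *
import sys
s=robot.state(); im,d,c=snap('wrist',sys.argv[1])
m=mask(im,(0,150,60),(8,255,255))|mask(im,(172,150,60),(180,255,255)); m[:,:250]=0;m[:,400:]=0
k,l,st,ce=cv2.connectedComponentsWithStats(m); i=1+np.argmax(st[1:,4])
T=c['camera_from_world']; o=-T[:3,:3].T@T[:3,3]
print('red',st[i],ce[i].round(1),'cam',o.round(4),'depth pct',np.percentile(d[(l==i)&(d>0)],[5,50]).round(4) if d[l==i].any() else None)
r,cc=np.nonzero((l==i)&(d>0)); _,v=rays(c,np.c_[cc,r],True)
fw=-T[2,:3]; P=o+v*(d[r,cc]/(v@fw))[:,None]
print('topz',np.percentile(P[:,2],[50,90,97]).round(4),'xy',np.median(P[P[:,2]>np.percentile(P[:,2],70)],0).round(4))
print(s['tcp_pos'].round(4),s['orientation'].round(1),s['ft_force'].round(1),s['width'])
E
python3 wk.py w3
```

```text
red [ 291  269   58   42 1915] [319.5 292.3] cam [0.6274 0.0918 0.2427] depth pct [0.1678 0.1699]
topz [0.0846 0.0859 0.0864] xy [0.5909 0.0355 0.0857]
[0.5891 0.0319 0.0723] [180.   -0.   57.2] [ 0. -0. -0.] 0.0346290343218999
```

Request:
{"name": "step_arm", "arguments": {
  "motion": [
    [0.25,0,1.5,0,0],
    [0.25,0,3,0,0],
    [0.25,0,4,0,0],
    [0.25,0,4,0,0]
  ]
}}

```text
t: 6.65
tcp_pos: [0.5923, 0.0297, 0.072]
orientation: [180.0, -0.0, 57.3]
ft_force: [-0.2, -0.7, 0.2]
width: 0.0345
grip_force: 0.0
```

```bash
python3 wk.py w4
```

```text
red [ 286  269   58   42 1924] [315.1 292.3] cam [0.6307 0.0896 0.2424] depth pct [0.1674 0.1695]
topz [0.0847 0.0861 0.0865] xy [0.5921 0.0345 0.0858]
[0.5923 0.0297 0.072 ] [180.   -0.   57.3] [-0.2 -0.7  0.2] 0.034541902385655486
```

Request:
{"name": "step_arm", "arguments": {
  "motion": [
    [0.25,0,1,0,0],
    [0.25,0,2,0,0],
    [0.25,0,2,0,0]
  ]
}}

```text
t: 6.95
tcp_pos: [0.5928, 0.0293, 0.0717]
orientation: [-179.9, 0.0, 57.3]
ft_force: [-4.8, 5.3, 3.4]
width: 0.0344
grip_force: 3.4
```

```bash
python3 wk.py w5
```

```text
red [ 285  269   59   42 1915] [314.3 292.4] cam [0.6315 0.0891 0.2421] depth pct [0.1672 0.1692]
topz [0.0847 0.086  0.0864] xy [0.5924 0.0344 0.0858]
[0.5928 0.0293 0.0717] [-179.9    0.    57.3] [-4.8  5.3  3.4] 0.034360406854927056
```

The plunger is home: the knob's top stays at 0.0865 and the table resists a 7 N push. Next I'll move to the bolt.

Request:
{"name": "step_arm", "arguments": {
  "motion": [
    [0.2,0,-3,0,0],
    [0,0,-3.5,0,0],
    [-0.4,0,-3.5,-15,0],
    [-1,0,-3.5,-45,0],
    [-1,0,-3.5,-80,6],
    [-1,0,-3.5,-115,12],
    [-1,-10,-4,-138,18],
    [-1,-30,-4,-145,25],
    [-1,-55,-4,-145,32],
    [-1,-80,-4,-145,39],
    [-1,-105,-4,-145,46],
    [-1,-130,-4,-145,53],
    [-1,-155,-4,-145,60],
    [-1,-172,-4.5,-145,67],
    [-1,-182,-4.5,-145,74],
    [-1,-182,-4.5,-145,81],
    [-1,-182,-4.5,-145,88],
    [-1,-182,-4.5,-145,95],
    [-1,-182,-4.5,-145,101],
    [-1,-182,-4.5,-145,101]
  ]
}}

```text
t: 8.67
tcp_pos: [0.4916, -0.1221, 0.217]
orientation: [180.0, -0.0, -44.1]
ft_force: [-0.4, 0.6, -0.3]
width: 0.0914
grip_force: 0.0
```

```bash
cat > bar.py <<'E'
from h import *
import sys
def bar(f,zt):
    s=robot.state(); im,d,c=snap('wrist',f)
    m=mask(im,(8,170,90),(20,255,255)); k,l,st,ce=cv2.connectedComponentsWithStats(m)
    T=np.array(c['camera_from_world']); fw=-T[2,:3]
    for i in range(1,k):
        if st[i,4]<60: continue
        r,cc=np.nonzero((l==i)&(d>0)); o,v=rays(c,np.c_[cc,r],True)
        if len(r)<20: continue
        P=o+v*(d[r,cc]/(v@fw))[:,None]
        if np.hypot(*(np.median(P,0)[:2]-[.4915,-.122]))>.07: continue
        t=P[:,2]>np.percentile(P[:,2],95)-.003; Q=P[t][:,:2].astype(np.float32)
        rc=cv2.minAreaRect(Q); vx=cv2.fitLine(Q,cv2.DIST_L2,0,.01,.01).ravel()
        print('bar',st[i],'top',np.percentile(P[:,2],[50,90]).round(4),'med',np.median(P[t],0).round(4),'rect',np.round(rc[0],4),np.round(rc[1],4),'ang',round(float(np.degrees(np.arctan2(vx[1],vx[0]))),1))
        u=(P[t]-s['tcp_pos'])@np.array([np.cos(a:=np.radians(s['orientation'][2])),np.sin(a),0]); print('  along tool x',u.min().round(4),u.max().round(4))
    print(s['t'],s['tcp_pos'].round(4),s['orientation'].round(1),s['q'].round(0),s['ft_force'].round(1),s['torque'].round(2),s['width'].round(4),s['grip_force'])
bar(sys.argv[1],.164)
E
python3 bar.py b1; python3 knob.py k2
```

```text
bar [ 310  195   20  116 1413] top [0.1627 0.1636] med [ 0.4997 -0.1305  0.1627] rect [ 0.495  -0.1238] [0.012  0.0761] ang -42.4
  along tool x -0.0343 0.0418
top [297 174  10  11  74] [0.588  0.0291 0.0856] 0.0894
scene [305 288   9   8  44] [0.591  0.0317 0.0841] 0.0863
[ 0.4915 -0.1219  0.2169] [180.   -0.  -43.5] [-0.2  0.2  0.1]Traceback (most recent call last):
  File "bar.py", line 18, in <module>
    bar(sys.argv[1],.164)
    ~~~^^^^^^^^^^^^^^^^^^
  File "bar.py", line 17, in bar
    print(s['t'],s['tcp_pos'].round(4),s['orientation'].round(1),s['q'].round(0),s['ft_force'].round(1),s['torque'].round(2),s['width'].round(4),s['grip_force'])
                                                                                                                             ^^^^^^^^^^^^^^^^
AttributeError: 'float' object has no attribute 'round'
```

View pics/b1.png

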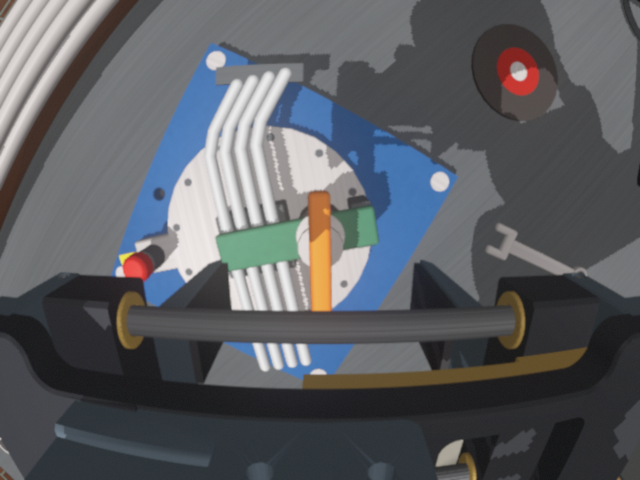

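The wrist view shows the bar running vertically at column 320, with its end at (318,195) and the knob down beside the stripe at (137,267). It is aligned with the tool, so I'll descend and close to a loose gap.

Request:
{"name": "step_arm", "arguments": {
  "motion": [
    [-0.8,0,0.2,15,-1],
    [-0.4,0,0.2,40,-1],
    [0,0,0.2,65,-1],
    [0.2,0,0.2,79,-1],
    [0.4,0,0.2,81,-1],
    [0.64,0,0.2,81,-1],
    [0.64,0,0.2,81,-1],
    [0.64,0,0.2,81,-1],
    [0.64,0,0.2,81,-1],
    [0.64,0,0.2,81,-1]
  ],
  "squeeze": 3
}}

```text
t: 9.65
tcp_pos: [0.4918, -0.1222, 0.1367]
orientation: [-180.0, -0.1, -42.7]
ft_force: [-0.6, 0.2, 0.1]
width: 0.0273
grip_force: 0.0
```

```bash
sed -i "s/s\['width'\].round(4)/s['width']/" bar.py; python3 bar.py b2
```

```text
bar [ 305  214   32   97 2911] top [0.1626 0.1635] med [ 0.5099 -0.1378  0.1627] rect [ 0.5091 -0.1373] [0.0127 0.041 ] ang -43.1
  along tool x 0.0025 0.0434
bar [305 344  29  31 847] top [0.1627 0.1635] med [ 0.4767 -0.1069  0.1627] rect [ 0.4907 -0.1192] [0.0125 0.0554] ang -43.1
  along tool x -0.0305 0.0248
9.65 [ 0.4918 -0.1222  0.1367] [-1.80e+02 -1.00e-01 -4.27e+01] [-21.  24.  99.   0.  56. 112.] [-0.6  0.2  0.1] [ 0.13 -0.    0.05] 0.02727429567056119 0.0
```

Request:
{"name": "step_arm", "arguments": {
  "motion": [
    [0.65,0,-0.8,0,0],
    [0.65,0,-0.8,0,0],
    [0.65,0,-0.8,0,0],
    [0.65,0,-0.8,0,0],
    [0.65,0,-0.8,0,-3],
    [0.65,0,-0.8,0,-6],
    [0.65,0,-0.8,0,-9],
    [0.65,0,-0.8,0,-12],
    [0.65,0,-0.8,0,-15],
    [0.65,0,-0.8,0,-18],
    [0.65,0,-0.8,0,-20],
    [0.65,0,-0.8,0,-20]
  ]
}}

```text
t: 10.7
tcp_pos: [0.492, -0.1215, 0.136]
orientation: [180.0, -0.0, -22.6]
ft_force: [-0.3, 0.5, 0.3]
width: 0.0159
grip_force: 0.7
```

```bash
python3 bar.py b3
```

```text
bar [ 306  214   38   97 3042] top [0.1629 0.1638] med [ 0.5142 -0.1318  0.163 ] rect [ 0.5132 -0.1315] [0.0133 0.0411] ang -26.4
  along tool x 0.0033 0.0438
bar [302 344  31  31 868] top [0.163  0.1639] med [ 0.4739 -0.1118  0.163 ] rect [ 0.4907 -0.119 ] [0.0131 0.0546] ang -24.7
  along tool x -0.0294 0.0251
10.7 [ 0.492  -0.1215  0.136 ] [180.   -0.  -22.6] [-21.  25.  99.  -0.  56.  92.] [-0.3  0.5  0.3] [-0.01  0.09  0.01] 0.01593066476378947 0.6671827109948936
```

Request:
{"name": "step_arm", "arguments": {
  "motion": [
    [0.65,0,0,0,-3],
    [0.65,0,0,0,-6],
    [0.65,0,0,0,-9],
    [0.65,0,0,0,-12],
    [0.65,0,0,0,-15],
    [0.65,0,0,0,-15],
    [0.65,0,0,0,-15]
  ]
}}

```text
t: 11.33
tcp_pos: [0.492, -0.1214, 0.1359]
orientation: [-180.0, -0.0, -7.9]
ft_force: [0.2, -0.1, 0.2]
width: 0.0157
grip_force: 0.3
```

```bash
python3 bar.py b4
```

```text
bar [ 305  216   38   95 3008] top [0.1633 0.1641] med [ 0.5166 -0.1255  0.1633] rect [ 0.5151 -0.1255] [0.0135 0.0411] ang -11.6
  along tool x 0.0035 0.0441
bar [302 344  31  31 880] top [0.1633 0.1642] med [ 0.4723 -0.1167  0.1633] rect [ 0.4903 -0.1196] [0.0131 0.0551] ang -9.4
  along tool x -0.0291 0.0258
11.3333 [ 0.492  -0.1214  0.1359] [-180.    -0.    -7.9] [-21.  25.  99.   0.  56.  77.] [ 0.2 -0.1  0.2] [ 0.1  -0.06 -0.04] 0.015682605733083076 0.3475583243721303
```

Request:
{"name": "step_arm", "arguments": {
  "motion": [
    [0.65,0,0,0,-3],
    [0.65,0,0,0,-6],
    [0.65,0,0,0,-9],
    [0.65,0,0,0,-10],
    [0.65,0,0,0,-10],
    [0.65,0,0,0,-10]
  ]
}}

```text
t: 11.88
tcp_pos: [0.4919, -0.1214, 0.1359]
orientation: [-180.0, 0.0, 2.1]
ft_force: [0.4, 1.7, 1.3]
width: 0.0161
grip_force: 1.1
```

```bash
python3 bar.py b5
```

```text
bar [ 305  215   38   96 3065] top [0.1635 0.1643] med [ 0.5172 -0.1211  0.1635] rect [ 0.5158 -0.1211] [0.0134 0.0412] ang -1.6
  along tool x 0.0037 0.0446
bar [301 344  31  31 875] top [0.1634 0.1644] med [ 0.4721 -0.1197  0.1635] rect [ 0.49   -0.1203] [0.013 0.055] ang 0.0
  along tool x -0.0291 0.0256
11.8833 [ 0.4919 -0.1214  0.1359] [-180.     0.     2.1] [-21.  25.  99.   0.  56.  67.] [0.4 1.7 1.3] [ 0.41 -0.1  -0.04] 0.016084247222431288 1.0868504523449474
```

Request:
{"name": "step_arm", "arguments": {
  "motion": [
    [0.65,0,0,0,-3],
    [0.65,0,0,0,-6],
    [0.65,0,0,0,-9],
    [0.65,0,0,0,-10],
    [0.65,0,0,0,-10],
    [0.65,0,0,0,-10]
  ]
}}

```text
t: 12.43
tcp_pos: [0.4918, -0.1214, 0.1358]
orientation: [-180.0, 0.0, 12.1]
ft_force: [1.1, 2.7, 0.4]
width: 0.0161
grip_force: 1.2
```

```bash
python3 bar.py b6
```

```text
bar [ 305  214   38   97 3088] top [0.1637 0.1645] med [ 0.5171 -0.1167  0.1637] rect [ 0.5159 -0.117 ] [0.0409 0.0134] ang 8.4
  along tool x 0.0041 0.0448
bar [301 345  31  30 871] top [0.1637 0.1646] med [ 0.4724 -0.1232  0.1637] rect [ 0.4901 -0.1204] [0.0545 0.0129] ang 10.3
  along tool x -0.0285 0.0256
12.4333 [ 0.4918 -0.1214  0.1358] [-180.     0.    12.1] [-21.  25.  99.   0.  56.  57.] [1.1 2.7 0.4] [ 0.48 -0.14 -0.04] 0.016084763674585008 1.1958476876161563
```

Request:
{"name": "step_arm", "arguments": {
  "motion": [
    [0.65,0,-0.8,0,-3],
    [0.65,0,-0.8,0,-6],
    [0.65,0,-0.8,0,-9],
    [0.65,0,-0.8,0,-10],
    [0.65,0,-0.8,0,-10],
    [0.65,0,-0.8,0,-10]
  ]
}}

```text
t: 12.98
tcp_pos: [0.4918, -0.1209, 0.1359]
orientation: [180.0, 0.0, 22.1]
ft_force: [2.3, -1.4, 0.9]
width: 0.0153
grip_force: 0.7
```

```bash
python3 bar.py b7
```

```text
bar [ 306  214   38   97 3063] top [0.1639 0.1647] med [ 0.516  -0.1125  0.1639] rect [ 0.515  -0.1129] [0.0409 0.0132] ang 18.7
  along tool x 0.0039 0.0449
bar [303 345  30  30 860] top [0.1639 0.1648] med [ 0.4732 -0.1265  0.1639] rect [ 0.4902 -0.1209] [0.0541 0.0129] ang 20.8
  along tool x -0.0282 0.0256
12.9833 [ 0.4918 -0.1209  0.1359] [180.    0.   22.1] [-21.  25.  99.  -0.  56.  47.] [ 2.3 -1.4  0.9] [-0.24 -0.1  -0.02] 0.015282091666480705 0.7171788347082497
```

Request:
{"name": "step_arm", "arguments": {
  "motion": [
    [0.65,0,0,0,-3],
    [0.65,0,0,0,-6],
    [0.65,0,0,0,-9],
    [0.65,0,0,0,-10],
    [0.65,0,0,0,-10],
    [0.65,0,0,0,-10]
  ]
}}

```text
t: 13.53
tcp_pos: [0.4918, -0.1207, 0.1359]
orientation: [180.0, 0.0, 32.1]
ft_force: [0.6, 0.0, 0.7]
width: 0.0161
grip_force: 0.8
```

```bash
python3 bar.py b8
```

```text
bar [ 307  214   37   97 3063] top [0.1641 0.1649] med [ 0.5143 -0.1083  0.1641] rect [ 0.5133 -0.109 ] [0.0412 0.0132] ang 28.5
  along tool x 0.0043 0.045
bar [303 345  30  30 854] top [0.1641 0.165 ] med [ 0.4746 -0.1295  0.1641] rect [ 0.4903 -0.1209] [0.0538 0.013 ] ang 30.5
  along tool x -0.0281 0.0255
13.5333 [ 0.4918 -0.1207  0.1359] [180.    0.   32.1] [-21.  25.  99.  -0.  56.  37.] [0.6 0.  0.7] [-0.22 -0.18 -0.04] 0.01609401410373872 0.8048736002200485
```

Request:
{"name": "step_arm", "arguments": {
  "motion": [
    [0.64,0,0,0,-3],
    [0.64,0,0,0,-6],
    [0.64,0,0,0,-9],
    [0.64,0,0,0,-10],
    [0.64,0,0,0,-10],
    [0.64,0,0,0,-10]
  ]
}}

```text
t: 14.08
tcp_pos: [0.4917, -0.1206, 0.1359]
orientation: [-180.0, 0.0, 42.1]
ft_force: [0.4, -1.3, 0.6]
width: 0.0167
grip_force: 0.7
```

```bash
python3 bar.py b9
```

```text
bar [ 307  213   38   98 3075] top [0.1643 0.1651] med [ 0.512  -0.1047  0.1643] rect [ 0.5114 -0.1054] [0.0405 0.0133] ang 37.9
  along tool x 0.0045 0.045
bar [302 345  31  30 863] top [0.1643 0.1652] med [ 0.4763 -0.1321  0.1643] rect [ 0.4903 -0.1213] [0.0542 0.0131] ang 38.9
  along tool x -0.0281 0.0255
14.0833 [ 0.4917 -0.1206  0.1359] [-180.     0.    42.1] [-21.  25.  99.   0.  56.  27.] [ 0.4 -1.3  0.6] [-0.18 -0.13 -0.  ] 0.016728136356166233 0.6786981760342314
```

Request:
{"name": "step_arm", "arguments": {
  "motion": [
    [0.64,0,0,0,-3],
    [0.64,0,0,0,-6],
    [0.64,0,0,0,-9],
    [0.64,0,0,0,-10],
    [0.64,0,0,0,-10],
    [0.64,0,0,0,-10]
  ]
}}

```text
t: 14.63
tcp_pos: [0.4917, -0.1206, 0.1358]
orientation: [-180.0, 0.0, 52.1]
ft_force: [0.5, -0.2, 1.2]
width: 0.0164
grip_force: 0.6
```

```bash
python3 bar.py b10
```

```text
bar [ 307  213   38   98 3084] top [0.1644 0.1653] med [ 0.509  -0.1013  0.1645] rect [ 0.5084 -0.1023] [0.0409 0.0134] ang 47.9
  along tool x 0.0045 0.0451
bar [301 345  32  30 872] top [0.1645 0.1654] med [ 0.4786 -0.1344  0.1645] rect [ 0.4906 -0.1216] [0.0537 0.013 ] ang 49.3
  along tool x -0.0277 0.0257
14.6333 [ 0.4917 -0.1206  0.1358] [-180.     0.    52.1] [-21.  25.  99.   0.  56.  17.] [ 0.5 -0.2  1.2] [-0.1  -0.1  -0.01] 0.016405702966716396 0.5912051657651318
```

Request:
{"name": "step_arm", "arguments": {
  "motion": [
    [0.64,0,0,0,-3],
    [0.64,0,0,0,-6],
    [0.64,0,0,0,-9],
    [0.64,0,0,0,-10],
    [0.64,0,0,0,-10],
    [0.64,0,0,0,-10]
  ]
}}

```text
t: 15.18
tcp_pos: [0.4916, -0.1206, 0.1358]
orientation: [-180.0, -0.0, 62.1]
ft_force: [-0.8, -0.1, 0.7]
width: 0.0164
grip_force: 0.4
```

```bash
python3 bar.py b11
```

```text
bar [ 306  213   39   98 3109] top [0.1645 0.1654] med [ 0.5055 -0.0985  0.1646] rect [ 0.505  -0.0996] [0.0409 0.0134] ang 57.8
  along tool x 0.0049 0.0451
bar [301 345  32  30 881] top [0.1645 0.1654] med [ 0.4814 -0.1364  0.1645] rect [ 0.4904 -0.1214] [0.0534 0.0133] ang 58.8
  along tool x -0.0276 0.0254
15.1833 [ 0.4916 -0.1206  0.1358] [-180.    -0.    62.1] [-21.  25.  99.   0.  56.   7.] [-0.8 -0.1  0.7] [ 0.04 -0.01 -0.01] 0.01640808801044054 0.41020716837010696
```

Request:
{"name": "step_arm", "arguments": {
  "motion": [
    [0.64,0,0,0,-3],
    [0.64,0,0,0,-6],
    [0.64,0,0,0,-9],
    [0.64,0,0,0,-9],
    [0.64,0,0,0,-9]
  ]
}}

```text
t: 15.65
tcp_pos: [0.4917, -0.1206, 0.1358]
orientation: [-180.0, -0.0, 71.1]
ft_force: [-0.8, 0.7, 0.1]
width: 0.0163
grip_force: 0.2
```

```bash
python3 bar.py b12
```

```text
bar [ 306  213   38   98 3090] top [0.1642 0.1651] med [ 0.5016 -0.0967  0.1642] rect [ 0.5014 -0.0978] [0.0409 0.0134] ang 67.2
  along tool x 0.0046 0.0452
bar [301 345  32  30 878] top [0.1642 0.165 ] med [ 0.4841 -0.138   0.1643] rect [ 0.4902 -0.1214] [0.0541 0.0133] ang 68.7
  along tool x -0.0281 0.0258
15.65 [ 0.4917 -0.1206  0.1358] [-180.    -0.    71.1] [-21.  25.  99.  -0.  56.  -2.] [-0.8  0.7  0.1] [0.09 0.03 0.06] 0.01627144895645724 0.2420835521479603
```

Request:
{"name": "step_arm", "arguments": {
  "motion": [
    [0.55,0,0,0,0],
    [0.55,0,0,0,0],
    [0.55,0,0,0,0]
  ]
}}

```text
t: 15.95
tcp_pos: [0.4918, -0.1207, 0.136]
orientation: [180.0, 0.0, 71.2]
ft_force: [-0.2, -0.3, -0.3]
width: 0.0203
grip_force: 0.0
```

```bash
python3 bar.py b13
```

```text
bar [ 306  213   38   98 3026] top [0.1641 0.1649] med [ 0.5015 -0.0966  0.1641] rect [ 0.5012 -0.0978] [0.0406 0.013 ] ang 67.1
  along tool x 0.0042 0.0451
bar [302 345  30  30 849] top [0.1642 0.165 ] med [ 0.4841 -0.1383  0.1642] rect [ 0.4907 -0.1218] [0.0543 0.0128] ang 68.8
  along tool x -0.0282 0.0259
15.95 [ 0.4918 -0.1207  0.136 ] [180.    0.   71.2] [-21.  25.  99.  -0.  56.  -2.] [-0.2 -0.3 -0.3] [-0.07 -0.07  0.01] 0.020343981053207644 0.0
```

Request:
{"name": "step_arm", "arguments": {
  "motion": [
    [0.64,0,0,0,0],
    [0.64,0,0,0,-2],
    [0.64,0,0,0,-4],
    [0.64,0,0,0,-5],
    [0.64,0,0,0,-5],
    [0.64,0,0,0,-5]
  ]
}}

```text
t: 16.5
tcp_pos: [0.4918, -0.1207, 0.1359]
orientation: [180.0, -0.0, 76.2]
ft_force: [-0.3, 0.7, -0.3]
width: 0.0164
grip_force: 0.1
```

```bash
python3 bar.py b14
```

```text
bar [ 305  211   36  100 2990] top [0.1572 0.1581] med [ 0.4987 -0.0972  0.1572] rect [ 0.4986 -0.0986] [0.0439 0.0132] ang 73.0
  along tool x 0.0011 0.0451
bar [303 345  29  30 820] top [0.1572 0.1581] med [ 0.4846 -0.1433  0.1572] rect [ 0.4903 -0.1241] [0.0584 0.0129] ang 74.3
  along tool x -0.0329 0.0255
16.5 [ 0.4918 -0.1207  0.1359] [180.   -0.   76.2] [-21.  25.  99.   0.  56.  -7.] [-0.3  0.7 -0.3] [ 0.01 -0.1  -0.02] 0.016392663221278764 0.05458377444583107
```

The bolt dropped, with the bar's top going from 0.1645 to 0.1572 at a bar angle of about 72°. Now I'll turn forward one turn, with a regrasp half-way.

Request:
{"name": "step_arm", "arguments": {
  "motion": [
    [0.64,0,0,2,0],
    [0.64,0,0,4,2],
    [0.64,0,0,4,6],
    [0.64,0,0,4,11],
    [0.64,0,0,4,16],
    [0.64,0,0,4.5,21],
    [0.64,0,0,4.5,26],
    [0.64,0,0,4.5,31],
    [0.64,0,0,5,36],
    [0.64,0,0,5,41],
    [0.64,0,0,5,46],
    [0.64,0,0,5,51],
    [0.64,0,0,5.5,56],
    [0.64,0,0,5.5,61],
    [0.64,0,0,5.5,66],
    [0.64,0,0,6,71],
    [0.64,0,0,6,76],
    [0.64,0,0,6,81],
    [0.64,0,0,6,84],
    [0.64,0,0,6,84]
  ]
}}

```text
t: 18.22
tcp_pos: [0.4918, -0.1209, 0.1298]
orientation: [180.0, -0.0, -7.9]
ft_force: [0.5, -1.9, 0.4]
width: 0.0162
grip_force: 0.8
```

```bash
python3 bar.py b15
```

```text
bar [ 299  213   38   98 3033] top [0.1555 0.1563] med [ 0.5166 -0.1223  0.1556] rect [ 0.5155 -0.1221] [0.0134 0.0421] ang -3.9
  along tool x 0.003 0.0449
bar [310 344  31  31 880] top [0.1556 0.1565] med [ 0.4709 -0.1197  0.1556] rect [ 0.4891 -0.1209] [0.013  0.0563] ang -6.0
  along tool x -0.0305 0.0254
18.2167 [ 0.4918 -0.1209  0.1298] [180.   -0.   -7.9] [-21.  25.  99.  -0.  56.  77.] [ 0.5 -1.9  0.4] [-0.27  0.02  0.01] 0.016237715990207548 0.797652507390012
```

Request:
{"name": "step_arm", "arguments": {
  "motion": [
    [0.64,0,0,0,4],
    [0.64,0,0,0,9],
    [0.64,0,0,0,15],
    [0.64,0,0,0.5,21],
    [0.64,0,0,0.5,27],
    [0.64,0,0,0.5,33],
    [0.64,0,0,1,39],
    [0.64,0,0,1,45],
    [0.64,0,0,1,51],
    [0.64,0,0,1,57],
    [0.64,0,0,1.5,63],
    [0.64,0,0,1.5,69],
    [0.64,0,0,1.5,75],
    [0.64,0,0,2,81],
    [0.64,0,0,2,87],
    [0.64,0,0,2,92],
    [0.64,0,0,2,96],
    [0.64,0,0,2,96]
  ]
}}

```text
t: 19.77
tcp_pos: [0.4914, -0.1206, 0.1277]
orientation: [180.0, 0.0, -103.8]
ft_force: [-0.7, 0.1, -1.1]
width: 0.0168
grip_force: 0.5
```

```bash
python3 bar.py b16
```

```text
bar [ 303  236   33   75 1708] top [0.1535 0.1543] med [ 0.4882 -0.1367  0.1535] rect [ 0.4885 -0.1387] [0.0333 0.0131] ang 80.4
  along tool x 0.0021 0.0351
bar [310 344  20  31 416] top [0.1534 0.1543] med [ 0.4981 -0.0994  0.1535] rect [ 0.494  -0.1174] [0.0552 0.0082] ang 76.9
  along tool x -0.0314 0.024
bar [334 344   7  31 168] top [0.1529 0.1544] med [ 0.4866 -0.1065  0.1647] rect [ 0.4845 -0.1236] [0.0383 0.0006] ang 83.3
  along tool x -0.0144 0.0235
19.7667 [ 0.4914 -0.1206  0.1277] [ 180.     0.  -103.8] [-21.  25. 100.  -0.  55. 173.] [-0.7  0.1 -1.1] [0.1  0.17 0.06] 0.0168092534767502 0.4954238160280511
```

Request:
{"name": "step_arm", "arguments": {
  "motion": [
    [0.5,0,0,0,-1],
    [0.3,0,0,0,-3],
    [0.1,0,0,-10,-3],
    [0,0,0,-30,-3],
    [0,0,0,-42,-6],
    [0,0,0,-42,-13],
    [0,0,0,-42,-20],
    [0,0,0,-42,-27],
    [0,0,0,-42,-34],
    [0,0,0,-42,-41],
    [0,0,0,-42,-48],
    [0,0,0,-42,-55],
    [0,0,0,-42,-62],
    [0,0,0,-42,-69],
    [0,0,0,-42,-76],
    [0,0,0,-42,-83],
    [0,0,0,-42,-90],
    [0,0,0,-42,-97],
    [0,0,0,-42,-104],
    [0,0,0,-42,-110]
  ]
}}

```text
t: 21.48
tcp_pos: [0.4919, -0.1207, 0.17]
orientation: [180.0, -0.0, 6.9]
ft_force: [0.9, -0.3, -1.0]
width: 0.0457
grip_force: 0.0
```

Request:
{"name": "step_arm", "arguments": {
  "motion": [
    [0,0,0,0,-7],
    [0,0,0,0,-14],
    [0,0,0,0,-21],
    [0,0,0,0,-28],
    [0,0,0,0,-35],
    [0,0,0,0,-42],
    [0,0,0,0,-49],
    [0,0,0,0,-56],
    [0,0,0,0,-63],
    [0,0,0,0,-66],
    [0,0,0,0,-66],
    [0,0,0,0,-66]
  ]
}}

```text
t: 22.48
tcp_pos: [0.4919, -0.1207, 0.17]
orientation: [180.0, -0.0, 72.3]
ft_force: [-0.0, -0.8, 0.2]
width: 0.0456
grip_force: 0.0
```

```bash
python3 bar.py b17
```

```text
bar [ 297  200   39  111 2630] top [0.1534 0.1543] med [ 0.4943 -0.1051  0.1534] rect [ 0.4937 -0.1066] [0.0616 0.0132] ang 80.4
  along tool x -0.0162 0.0448
bar [319 345  22   7 140] top [0.1533 0.1542] med [ 0.4845 -0.1605  0.1533] rect [ 0.4847 -0.1609] [0.0058 0.0122] ang -17.9
  along tool x -0.0433 -0.0375
22.4833 [ 0.4919 -0.1207  0.17  ] [180.   -0.   72.3] [-21.  22.  97.   0.  61.  -3.] [-0.  -0.8  0.2] [ 0.03 -0.05  0.02] 0.04556070566190309 0.0
```

Request:
{"name": "step_arm", "arguments": {
  "motion": [
    [0,0,0,5,-7],
    [0,0,0,20,-8],
    [0.1,0,0,36,-8],
    [0.3,0,0,44,-8],
    [0.5,0,0,44,-8],
    [0.64,0,0,44,-8],
    [0.64,0,0,44,-8],
    [0.64,0,0,44,-8],
    [0.64,0,0,44,-5],
    [0.64,0,0,44,0],
    [0.64,0,0,44,5],
    [0.64,0,0,44,11],
    [0.64,0,0,44.5,17],
    [0.64,0,0,44.5,23],
    [0.64,0,0,44.5,29],
    [0.64,0,0,45,35],
    [0.64,0,0,45,41],
    [0.64,0,0,45,47],
    [0.64,0,0,45,53],
    [0.64,0,0,45.5,59]
  ]
}}

```text
t: 24.2
tcp_pos: [0.492, -0.1208, 0.1251]
orientation: [180.0, -0.0, 13.0]
ft_force: [-1.2, 0.3, 3.3]
width: 0.0164
grip_force: 1.8
```

```bash
python3 bar.py b18
```

```text
bar [ 296  215   40   96 3059] top [0.1519 0.1528] med [ 0.5158 -0.1128  0.152 ] rect [ 0.5147 -0.113 ] [0.0412 0.0133] ang 17.8
  along tool x 0.0033 0.0445
bar [310 345  31  30 873] top [0.152  0.1529] med [ 0.4726 -0.1265  0.1521] rect [ 0.4899 -0.1217] [0.0549 0.013 ] ang 15.1
  along tool x -0.0294 0.0252
24.2 [ 0.492  -0.1208  0.1251] [180.  -0.  13.] [-21.  25. 100.  -0.  55.  56.] [-1.2  0.3  3.3] [-0.03  0.13 -0.02] 0.01640886049508281 1.7883514569257386
```

Request:
{"name": "step_arm", "arguments": {
  "motion": [
    [0.64,0,0,0,6],
    [0.64,0,0,0.5,12],
    [0.64,0,0,0.5,18],
    [0.64,0,0,0.5,24],
    [0.64,0,0,1,30],
    [0.64,0,0,1,36],
    [0.64,0,0,1,43],
    [0.64,0,0,1,50],
    [0.64,0,0,1.5,57],
    [0.64,0,0,1.5,64],
    [0.64,0,0,1.5,71],
    [0.64,0,0,2,78],
    [0.64,0,0,2,85],
    [0.64,0,0,2,92],
    [0.64,0,0,2.5,99],
    [0.64,0,0,2.5,106],
    [0.64,0,0,2.5,112],
    [0.64,0,0,2.5,117],
    [0.64,0,0,2.5,118.5],
    [0.64,0,0,2.5,118.5]
  ]
}}

```text
t: 25.92
tcp_pos: [0.4916, -0.1207, 0.1222]
orientation: [180.0, -0.0, -105.2]
ft_force: [-1.5, -0.4, -0.5]
width: 0.0161
grip_force: 0.9
```

Request:
{"name": "step_arm", "arguments": {
  "motion": [
    [0.8,0,0,0,0],
    [0.8,0,0,0,0],
    [0.8,0,0,0,0],
    [0.8,0,0,0,0],
    [0.8,0,0,0,0]
  ],
  "squeeze": 15
}}

```text
t: 26.33
tcp_pos: [0.4918, -0.1207, 0.1221]
orientation: [-180.0, -0.0, -105.2]
ft_force: [-2.5, 1.8, 6.3]
width: 0.014
grip_force: 15.0
```

```bash
python3 bar.py b19; python3 knob.py k3
```

```text
bar [ 305  214   32   97 2200] top [0.1492 0.1501] med [ 0.4862 -0.1391  0.1493] rect [ 0.4853 -0.1432] [0.0415 0.0128] ang 74.3
  along tool x 0.0027 0.0442
bar [307 344  20  31 461] top [0.1493 0.1501] med [ 0.4999 -0.1008  0.1493] rect [ 0.4953 -0.1184] [0.054  0.0085] ang 74.1
  along tool x -0.03 0.0241
bar [330 344   8  31 155] top [0.1487 0.1498] med [ 0.4884 -0.1065  0.157 ] rect [ 0.4859 -0.1239] [0.0388 0.0006] ang 81.6
  along tool x -0.0146 0.024
26.3333 [ 0.4918 -0.1207  0.1221] [-180.    -0.  -105.2] [-21.  26. 100.   0.  54. 175.] [-2.5  1.8  6.3] [0.28 0.49 0.06] 0.014043622282011897 14.997275322675705
top [297 175   9  10  75] [0.5871 0.0301 0.0855] 0.089
scene [305 288  10   8  49] [0.5877 0.032  0.0845] 0.0869
[ 0.4919 -0.1207  0.1221] [-180.    -0.  -105.2] [-2.7  2.   5.4]
```

View pics/k3scene.png

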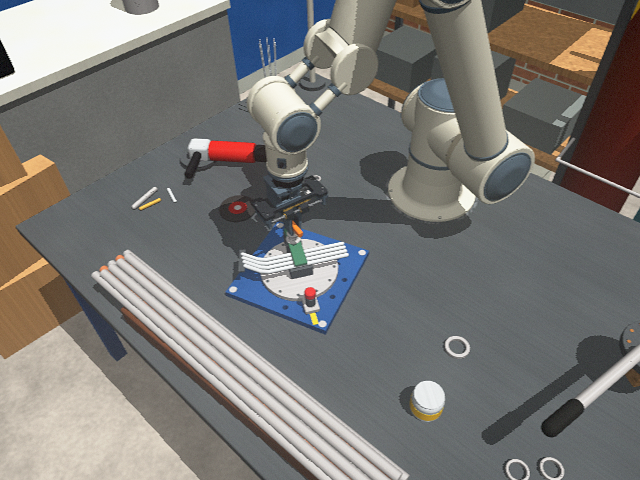

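The scene view shows the knob down beside the yellow stripe at (310,293), the gripper on the handle, and the loose things in place. The bolt has sunk 8.0 mm since the drop, so I'm handing in.

```bash
python3 -c "
from plant import robot
print(robot.hand_in())"
```

```text
the job is handed in; nothing more can be done
None
```

The job is handed in at 26 s: the table is locked in the yellow-striped hole, and the bolt is turned forward about one turn from its drop (8.0 mm sunk) with the T-handle still gripped.

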